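# Pop the lamp power box's fuse hatch

## Robot

A 6-joint arm with a two-finger parallel gripper is mounted at the origin on the work surface. World frame = base frame: x ahead of the robot, y to its left, z up, the work surface at z = 0. Lengths are in m, angles in rad, forces in N, time in s.
With the tool pointing down it reaches from about 0.35 to 0.725 m from the base axis. Payload 4.3 kg.
Tool frame: the origin (TCP) lies where the fingers leave the gripper's body, on its centre line; the fingertips stand 73 mm ahead of it and the grasp point (between the pads) lies 54 mm ahead of it (robot.grip_point_offset is the distance from the TCP to the grasp point, in m); y points along the fingers, x is the direction in which the jaws open and shut, and the axes are right-handed (so a half turn about y gives the same grasp; the last joint's range is limited). The gripper opens to 85 mm and grips with 20 to 120 N. Pads are 22 mm wide; open, the fingers measure 114 mm over their backs; the gripper's body (76 mm by 85 mm) begins 54 mm behind the grasp point. The pads swing forward as they close: fully open they stand 13 mm farther back than shut.
Start: joints at [-1.352, 0.377, 0.081, 1.274, 0, 1.46], TCP at [0.186, -0.544, 0.304] pointing down, gripper open.
Joint ranges: [-2.72, 2.72], [-0.84, 1.66], [-1.02, 1.22], [-1.77, 2.12], [-1.37, 1.28], [-3.14, 3.14]. Speed limits (rad/s): [2.57, 2.57, 3.14, 3.14, 3.14, 3.14].

## Interface

Orientations are given as a unit quaternion [w, x, y, z].
In Python, from bench import observe, viewer, workorder, robot gives the robot as it stands.
- The arm moves only by the tool send_rows, never from a script. Its argument "increments" is a list of rows, each a list of 3 entries, a list of its own where there are three numbers: the closure in counts, from 0 (fully open) to 255 (shut), then the shift along the world's x, y, z in m, then the turn, a rotation vector about the world's x, y, z in degrees. In form: [[gripper, [dx, dy, dz], [rx, ry, rz]], ...]. A call has 1 to 20 rows; each row shifts and turns the commanded pose from where the row before left it; what a row does not reach is not made up. A row lasts 1/12 s, in which the tool goes at most 41.7 mm and 7.16 degrees, less where a joint would pass 70% of its speed; a pose out of reach is approached as far as the arm can. A call is refused whole if a number of a shift passes 0.0417 or a number of a turn 7.16, either way. A call with a gripper value outside its range is refused whole. The fingers move at their own pace and stop on an object; the grip force is fixed at half the most. Time passes only in rows, so rows that do not move let the fingers close. It gives the time, the measured TCP pose, the force and the opening at its end, in the units of the state.
- observe(): the state, without advancing time (a new reading comes with each control period).
- viewer.get_image(name): name is "side" or "top" or "wrist"; returns a dict with "pixels" (384x512x3 uint8, red, green, blue), "z_map" (384x512 float32, m along the optical axis (not along the pixel's ray), 0 where there is no reading), "fx", "fy", "cx", "cy" (pixels), "R" (3x3) and "t" (3): a world point X has camera coordinates R X + t. Camera axes: x right, y down, z forward; pixel columns grow to the right and rows downward; lengths in m; the calibration is good to about 2 mm. A picture is of the moment at which its call begins.
- workorder.finish_job(): hands the job in, once; it reports no verdict.
The state is a dict: "time": time; "q": joint angles; "dq": joint speeds; "effort": joint torques, N m; "position": TCP position; "orientation": TCP orientation; "contact_force": force on the tool from outside, world axes, zero at the start; "moment": the same for the moment, N m; "finger_gap": finger opening in m.
Only numpy, scipy, OpenCV 4.12 (cv2) and the standard library are available. Lean on these libraries where they do the work, as an engineer would, in place of code of your own. Each camera call takes 0.05 s, during which the arm holds its last target. There are 200 camera calls.

## Task

The work lamp is dead, so open the fuse compartment of its power box: with a fingertip press once, gently, on the ribbed free edge of the wide hatch until its push-push latch lets go, then take the finger away so that the hatch pops up, and stand clear, watching for two seconds or so that it stays open. Do not press it a second time (that would latch it shut again), and leave the narrow battery hatch on the gauge box next to it shut. Pick nothing up and do not shove the boxes or the other things about.

Things in the scene. Friction and masses are not known exactly. Their poses are not given: they have to be found in the camera images.
- power_box: The lamp's power box: grey metal, 160 (its x) x 110 (its y) x 70 mm high, 1.6 kg, loose on the bench. Origin: centre of its underside; its -x side roughly faces the robot. The rear deck (+x) has a rocker and two round sockets, under 6 mm high. In its top is the fuse hatch, a black slab 90 (x) x 62 (y) x 18 mm, its top 14 mm above the box's top, ribbed along its free edge at the -x side.
- fuse_hatch_press (a point): Where to press the fuse hatch: middle of its top face, among the four flat rubber ribs, 15 mm in from the free edge, 75 mm from the hinge, 84 mm above the box's underside when shut; moves with the hatch. Its axes are the hatch's: x towards the hinge, z out of the top face.
- fuse_hatch_axis (a point): Middle of the fuse hatch's hinge line, at its far (+x) edge, 9 mm below the hatch's top face and 75 mm above the box's underside; y lies along the hinge. Opened, the hatch swings up about it towards +x; the free edge then stands about 50 mm higher than when shut.
- fuse_hatch (a joint): Fuse hatch angle, rad: 0 (to 0.01) latched shut, 0.6 open stop, negative pressed in. At the press point it yields at about 3 N; the latch lets go at -0.065 (5 mm down), a hard stop is at -0.145 (11 mm). It then follows the withdrawn finger (3 N), rises to the open stop in about 0.5 s and is held there. A lesser press leaves it latched; pressing it right down again once open latches it.
- fuse_pin (a joint): Sideways place of the small steel follower pin of the fuse hatch's latch, hidden inside the box, m: 0 latched, about +0.007 once let go (up to +0.014 for a moment as the hatch rises), below -0.003 only when the opened hatch is being pressed shut again. Not to be touched.
- gauge_box: The other box, a gauge reader of like grey metal, 160 (x) x 80 (y) x 70 mm high, 1.3 kg, loose; origin at the centre of its underside. A small blank display on its rear deck; in its top a narrow black battery hatch, 90 x 36 mm, of the same height, latch and ribs. Either box may stand on the left or the right. Leave it alone.
- battery_hatch (a joint): Angle of the gauge box's battery hatch, rad: 0 shut, positive open, negative pressed in. Keep it shut.
- spring_a: Bystander: valve spring, upright coil of dark wire, 32 mm across, 50 mm high, standing between the two boxes; origin at the centre of its underside. Leave it where it is.
- spring_b: Bystander: a like valve spring, 32 x 50 mm, standing behind the first; origin at the centre of its underside. Leave it where it is.
- valve: Bystander: engine poppet valve lying along its x on a small wooden rest, 116 mm long, head 38 mm across; origin at the centre of its underside. Leave it where it is.
- socket: Bystander: steel spark-plug socket, upright, 26 mm across, 65 mm high; origin at the centre of its underside. Leave it where it is.
- parts_bin: Bystander: open green parts bin, 150 x 100 x 60 mm; origin at the centre of its underside. Leave it where it is.
- wrench: Bystander: open wrench lying flat, 180 mm long; origin at the centre of its underside. Leave it where it is.
- oil_bottle: Bystander: white plastic bottle with red cap, 60 mm across, 160 mm high; origin at the centre of its underside. Leave it where it is.

How it is judged:
On the way, in this order (a step that is already met when the one before it is completed fails the run):
1. the fuse hatch is pressed in past the point where its latch lets go (value of joint fuse_hatch below -0.05 rad and contact force between the fingers and power_box above 0.5 N), for 0.02 s.
2. the fuse hatch has popped up and stays open for a second with the robot clear of it (value of joint fuse_hatch above 0.45 rad and contact force between each of the arm, the fingers and power_box below 0.05 N), for 1 s.
At the end, for the whole second after the job is handed in: The fuse hatch stands open (over 0.45 rad) and still, the battery hatch is shut (between -0.03 and 0.05 rad), both boxes and all bystanders stand within 30 mm of where they began (value of joint fuse_hatch above 0.45 rad and velocity of joint fuse_hatch below 0.1 rad/s and value of joint battery_hatch between -0.03 and 0.05 rad and distance of each of power_box, gauge_box, spring_a, spring_b, valve, socket, parts_bin, wrench, oil_bottle from where it was at the start of the episode below 0.03 m and linear speed of each of power_box, gauge_box below 0.02 m/s); the robot touches nothing.
It fails at once if the opened fuse hatch is pressed down a second time, towards latching (value of joint fuse_pin below -0.003 m).
It fails at once if the battery hatch is pressed or opened (value of joint battery_hatch below -0.03 rad or value of joint battery_hatch above 0.05 rad).
It fails at once if the hatch is pressed roughly, with more than 60 N (contact force between the fingers and power_box above 60 N).
It fails at once if either box is lifted, tipped or shoved more than 30 mm (distance of any of power_box, gauge_box from where it was at the start of the episode above 0.03 m or height (world z) of any of power_box, gauge_box above 0.012 m or angle between any of power_box, gauge_box's own z axis and vertical above 0.15 rad).
It fails at once if a bystander is moved more than 30 mm, or lifted (distance of any of spring_a, spring_b, valve, socket, parts_bin, wrench, oil_bottle from where it was at the start of the episode above 0.03 m or height (world z) of any of spring_a, spring_b, valve, socket, parts_bin, wrench, oil_bottle above 0.015 m).
It also fails if it takes over 32 s, if anything falls off the work surface, if the arm or the gripper's body presses on something with over 40 N, if the wrist force passes 120 N, or if a joint passes its speed limit or range.

## Working session

There is one attempt and no reset: what is moved stays moved. The work goes in short steps, Python scripts to look and compute and a tool call to move; the robot and the scene stay as the last step left them, time stands still between calls to the robot, and variables do not carry over. Pictures are saved under pics/ and viewed, about 8 in all and at most 12, crops included, and the job is handed in when it is done.

Besides the shell and the picture viewer there is one more tool, called after "Request:" in YAML: its name, and indented under it one key for each argument. send_rows: Moves the arm, as the interface text tells. Its arguments: {"type":"object","properties":{"increments":{"type":"array"}},"required":["increments"]}

```bash
mkdir -p pics; ls; python3 - <<'E'
from bench import observe, viewer
import cv2, numpy as np
s=observe(); print(s)
for n in ("top","side"):
    d=viewer.get_image(n); np.savez(f"{n}0.npz",**d); cv2.imwrite(f"pics/{n}0.png",d["pixels"][:,:,::-1])
    print(n,d["fx"],d["cx"],d["cy"],-d["R"].T@d["t"])
E
```

```text
pics
{'time': 0.0, 'q': array([-1.35229173e+00,  3.78076074e-01,  7.96255040e-02,  1.27440477e+00,
        1.16673468e-05,  1.46050193e+00]), 'dq': array([ 0.00213623, -0.00082541,  0.00099568,  0.00123121,  0.00099644,
       -0.00147269]), 'effort': array([-4.05246219e-04, -4.63608563e+01,  2.69873214e+01,  2.09376903e-02,
        7.11177131e-05, -3.85519712e-06]), 'position': array([ 0.1855714 , -0.54369247,  0.30295315]), 'orientation': array([ 0.57557731, -0.57459884,  0.41196729, -0.41088913]), 'contact_force': array([-0.34649758, -0.060254  , -0.03448719]), 'moment': array([ 0.03764481, -0.01263261, -0.03745497]), 'finger_gap': 0.08531100806736513}
top 363.60993861951465 250.50589327445033 196.20535928685376 [ 0.43871101 -0.01041622  1.02704004]
side 439.1387643089169 255.47397754308255 197.3644413856502 [0.37126909 0.91980809 0.94683233]
```

View pics/top0.png

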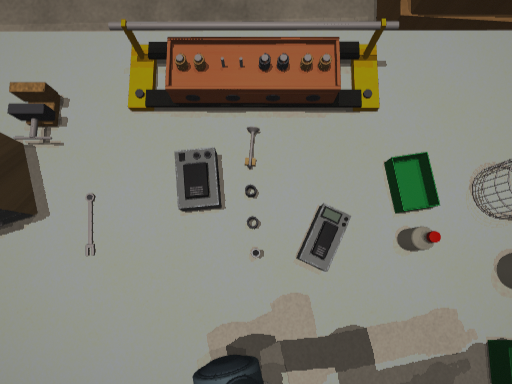

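View pics/side0.png

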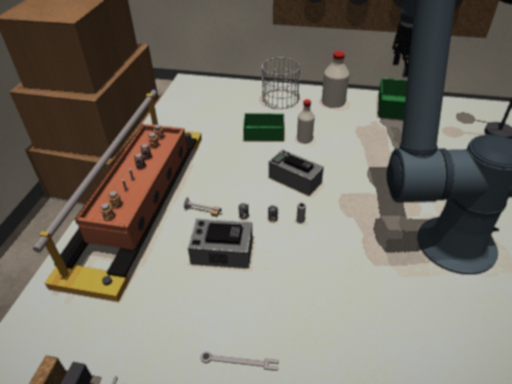

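The top view shows the power box at about (198,180), with sockets at its far edge and the hatch at (196,181). The gauge box, with its display, is at (324,237). The springs are at (251,191) and (253,223), the socket is at (257,254), and the valve is at (252,146). Next I'll measure the hatch.

```bash
cat > h.py <<'E'
import numpy as np, cv2
def cloud(d):
    z=np.asarray(d["z_map"],float); v,u=np.indices(z.shape)
    c=np.stack([(u-d["cx"])/d["fx"]*z,(v-d["cy"])/d["fy"]*z,z],-1)
    return (c-d["t"])@d["R"]
def ray(d,u,v,h):
    r=np.array([(u-d["cx"])/d["fx"],(v-d["cy"])/d["fy"],1])@d["R"]; o=-d["R"].T@d["t"]
    return o+r*(h-o[2])/r[2]
E
python3 - <<'E'
from h import *
d=dict(np.load("top0.npz")); P=cloud(d)
sub=P[140:220,165:230].copy()
def rect(m,h):
    v,u=np.nonzero(m); X=np.array([ray(d,a,b,h)[:2] for a,b in zip(u,v)])
    r=cv2.minAreaRect((X*1000).astype(np.float32)); print(len(u),r, cv2.boxPoints(r).round(0).tolist())
reg=np.zeros(P.shape[:2],bool); reg[140:220,165:230]=1
z=P[:,:,2]
rect(reg&(z>.05)&(z<.1),.07)
rect(reg&(z>.078)&(z<.1),.084)
g=d["pixels"].max(2)
m=(reg&(z>.06)&(g<60)).astype(np.uint8); n,l,st,_=cv2.connectedComponentsWithStats(m); k=1+st[1:,4].argmax(); print(st[k]); rect(l==k,.084)
im=cv2.resize(d["pixels"][135:225,160:235,::-1],None,fx=6,fy=6,interpolation=cv2.INTER_CUBIC); cv2.imwrite("pics/crop1.png",im)
print(np.round(z[150:214:4,196],3), [np.round(P[v,196,:2],3).tolist() for v in (150,210)])
E
```

```text
2361 ((642.1153564453125, 149.64666748046875), (162.71270751953125, 112.01513671875), 5.869202136993408) [[555.0, 197.0], [567.0, 86.0], [729.0, 102.0], [717.0, 214.0]]
788 ((645.8168334960938, 150.55642700195312), (116.32662963867188, 62.125667572021484), 5.575613498687744) [[585.0, 176.0], [591.0, 114.0], [707.0, 125.0], [701.0, 187.0]]
[183 162  26  37 728]
728 ((633.1375122070312, 149.16355895996094), (93.83031463623047, 63.554969787597656), 5.873596668243408) [[583.0, 176.0], [590.0, 113.0], [683.0, 122.0], [677.0, 186.0]]
[0.068 0.076 0.074 0.067 0.086 0.085 0.081 0.085 0.082 0.082 0.083 0.084
 0.004 0.067 0.069 0.008] [[0.72, 0.154], [0.562, 0.158]]
```

View pics/crop1.png

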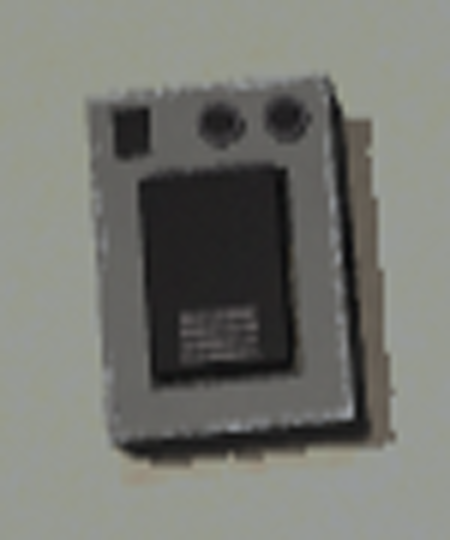

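The hatch centre is at (0.633, 0.149), with a yaw of about 5.8°. That puts the press point at about (0.603, 0.146, 0.084). Next I'll close the gripper and travel above it.

Request:
send_rows:
  increments:
    - [255, [0.0204, 0.0335, 0], [0, 0, 4.1]]
    - [255, [0.0204, 0.0335, 0], [0, 0, 4.1]]
    - [255, [0.0204, 0.0335, 0], [0, 0, 4.1]]
    - [255, [0.0204, 0.0335, 0], [0, 0, 4.1]]
    - [255, [0.0204, 0.0335, 0], [0, 0, 4.1]]
    - [255, [0.0204, 0.0335, 0], [0, 0, 4.1]]
    - [255, [0.0204, 0.0335, 0], [0, 0, 4.1]]
    - [255, [0.0204, 0.0335, 0], [0, 0, 4.1]]
    - [255, [0.0204, 0.0335, 0], [0, 0, 4.1]]
    - [255, [0.0204, 0.0335, 0], [0, 0, 4.1]]
    - [255, [0.0204, 0.0335, 0], [0, 0, 4.1]]
    - [255, [0.0204, 0.0335, 0], [0, 0, 4.1]]
    - [255, [0.0204, 0.0335, 0], [0, 0, 4.1]]
    - [255, [0.0204, 0.0335, 0], [0, 0, 4.1]]
    - [255, [0.0204, 0.0335, 0], [0, 0, 4.1]]
    - [255, [0.0204, 0.0335, 0], [0, 0, 4.1]]
    - [255, [0.0204, 0.0335, 0], [0, 0, 4.1]]
    - [255, [0.0204, 0.0335, 0], [0, 0, 4.1]]
    - [255, [0.0204, 0.0335, 0], [0, 0, 4.1]]
    - [255, [0.0204, 0.0335, 0], [0, 0, 4.1]]

```text
time: 1.77
position: [0.5941, 0.1277, 0.3034]
orientation: [-0.704, 0.704, 0.068, -0.068]
contact_force: [1.1, -0.6, 0.3]
finger_gap: 0.0
```

Request:
send_rows:
  increments:
    - [255, [0.005, 0.009, -0.03], [0, 0, 0]]
    - [255, [0.004, 0.009, -0.03], [0, 0, 0]]
    - [255, [0, 0, -0.025], [0, 0, 0]]
    - [255, [0, 0, -0.02], [0, 0, 0]]
    - [255, [0, 0, -0.01], [0, 0, 0]]
    - [255, [0, 0, 0], [0, 0, 0]]
    - [255, [0, 0, 0], [0, 0, 0]]

```text
time: 2.35
position: [0.6024, 0.1436, 0.1889]
orientation: [-0.704, 0.704, 0.066, -0.067]
contact_force: [0.4, -0.3, 0.3]
finger_gap: 0.0001
```

```bash
python3 - <<'E'
from h import *
from bench import observe, viewer
s=observe(); print(s["position"],s["contact_force"],s["q"])
p=s["position"]; from scipy.spatial.transform import Rotation as R
w,x,y,z=s["orientation"]; a=R.from_quat([x,y,z,w]).as_matrix(); print(a.round(3))
tip=p+a[:,1]*.073
ims=[]
for n in ("side","wrist"):
    d=viewer.get_image(n); np.savez(f"{n}1.npz",**d)
    im=d["pixels"][:,:,::-1].copy()
    def pr(X): c=d["R"]@X+d["t"]; return c[0]/c[2]*d["fx"]+d["cx"],c[1]/c[2]*d["fy"]+d["cy"]
    print(n,"tip",pr(tip),"press",pr(np.array([.603,.146,.084])))
    if n=="side":
        im=cv2.resize(im[180:280,170:270],(384,384),interpolation=cv2.INTER_CUBIC)
        P=cloud(d); m=(np.hypot(P[...,0]-p[0],P[...,1]-p[1])<.022)&(P[...,2]<.17); print(np.sort(P[...,2][m]).round(3)[::15])
    else: im=cv2.resize(im,(410,384)) if 0 else cv2.resize(im,(400,300))
    ims.append(im)
h=384; ims[1]=cv2.copyMakeBorder(ims[1],0,h-300,0,0,cv2.BORDER_CONSTANT)
cv2.imwrite("pics/near1.png",np.hstack(ims))
E
```

```text
[0.60239508 0.14358119 0.18888224] [ 0.38268007 -0.29365803  0.27557233] [ 1.31611632e-01  5.19431321e-01  1.17514905e-03  1.05353820e+00
 -5.90544780e-05  1.51345882e+00]
[[ 0.982 -0.001 -0.188]
 [ 0.188 -0.     0.982]
 [-0.001 -1.    -0.   ]]
side tip (np.float64(235.08407882214908), np.float64(222.10292445053128)) press (np.float64(235.19151809672306), np.float64(231.00246210100408))
[0.004 0.072 0.081 0.083 0.083 0.084 0.084 0.085 0.085 0.086 0.087 0.126
 0.131 0.135 0.14  0.145 0.152 0.157 0.161 0.164 0.167 0.169]
wrist tip (np.float64(253.33792520245632), np.float64(248.0956359827511)) press (np.float64(255.51234614303223), np.float64(219.67523969227523))
```

View pics/near1.png

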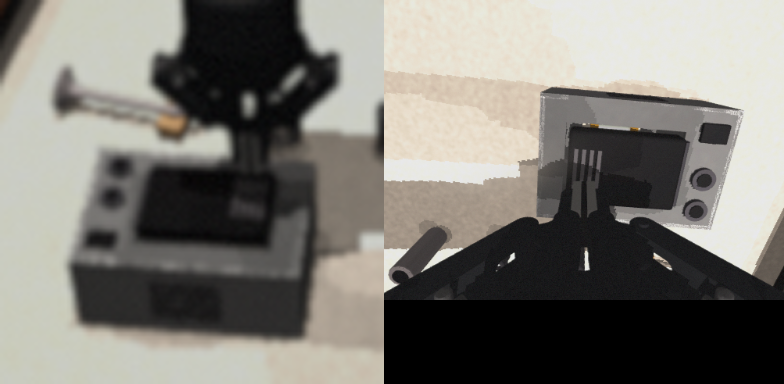

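The side view shows the closed fingertips directly over the ribs at about (247,205). In the wrist view the ribs at (588,165) lie about 4 mm farther in +x than predicted, so I'll shift a few mm and descend to just above contact.

Request:
send_rows:
  increments:
    - [255, [0.001, 0.001, -0.009], [0, 0, 0]]
    - [255, [0.001, 0.001, -0.009], [0, 0, 0]]
    - [255, [0.001, 0, -0.007], [0, 0, 0]]
    - [255, [0, 0, 0], [0, 0, 0]]
    - [255, [0, 0, 0], [0, 0, 0]]

```text
time: 2.87
position: [0.6051, 0.1457, 0.163]
orientation: [-0.704, 0.704, 0.066, -0.067]
contact_force: [0.1, 0.6, 0.2]
finger_gap: 0.0001
```

Request:
send_rows:
  increments:
    - [255, [0, 0, -0.002], [0, 0, 0]]
    - [255, [0, 0, -0.002], [0, 0, 0]]
    - [255, [0, 0, 0], [0, 0, 0]]
    - [255, [0, 0, 0], [0, 0, 0]]

```text
time: 3.2
position: [0.6057, 0.1458, 0.16]
orientation: [-0.704, 0.704, 0.067, -0.067]
contact_force: [-0.6, 0.3, 0.0]
finger_gap: 0.0004
```

Request:
send_rows:
  increments:
    - [255, [0, 0, -0.002], [0, 0, 0]]
    - [255, [0, 0, 0], [0, 0, 0]]
    - [255, [0, 0, 0], [0, 0, 0]]

```text
time: 3.45
position: [0.6056, 0.1458, 0.1579]
orientation: [0.704, -0.704, -0.067, 0.067]
contact_force: [-0.1, 0.6, 0.9]
finger_gap: -0.0
```

Request:
send_rows:
  increments:
    - [255, [0, 0, -0.002], [0, 0, 0]]
    - [255, [0, 0, 0], [0, 0, 0]]

```text
time: 3.62
position: [0.6058, 0.1458, 0.1561]
orientation: [0.704, -0.704, -0.067, 0.067]
contact_force: [-1.1, -0.4, 2.2]
finger_gap: -0.0001
```

Request:
send_rows:
  increments:
    - [255, [0, 0, -0.002], [0, 0, 0]]
    - [255, [0, 0, 0], [0, 0, 0]]

```text
time: 3.78
position: [0.6057, 0.1458, 0.1539]
orientation: [0.704, -0.704, -0.067, 0.067]
contact_force: [-1.0, -0.2, 3.2]
finger_gap: 0.0001
```

Contact came at TCP z of about 0.157. I'll carry on to about 8 mm in, which is past the 5 mm release and short of the 11 mm stop.

Request:
send_rows:
  increments:
    - [255, [0, 0, -0.002], [0, 0, 0]]
    - [255, [0, 0, -0.0015], [0, 0, 0]]
    - [255, [0, 0, -0.001], [0, 0, 0]]
    - [255, [0, 0, 0], [0, 0, 0]]
    - [255, [0, 0, 0], [0, 0, 0]]

```text
time: 4.2
position: [0.6055, 0.1458, 0.1492]
orientation: [0.704, -0.704, -0.067, 0.067]
contact_force: [-1.8, -0.5, 2.8]
finger_gap: -0.0001
```

Request:
send_rows:
  increments:
    - [255, [0, 0, 0.015], [0, 0, 0]]
    - [255, [0, 0, 0.035], [0, 0, 0]]
    - [255, [-0.005, 0, 0.038], [0, 0, 0]]
    - [255, [-0.015, 0, 0.035], [0, 0, 0]]
    - [255, [-0.025, 0, 0.025], [0, 0, 0]]
    - [255, [-0.03, 0, 0.012], [0, 0, 0]]
    - [255, [-0.02, 0, 0], [0, 0, 0]]
    - [255, [0, 0, 0], [0, 0, 0]]
    - [255, [0, 0, 0], [0, 0, 0]]
    - [255, [0, 0, 0], [0, 0, 0]]
    - [255, [0, 0, 0], [0, 0, 0]]
    - [255, [0, 0, 0], [0, 0, 0]]

```text
time: 5.2
position: [0.5114, 0.1457, 0.3087]
orientation: [-0.704, 0.704, 0.066, -0.067]
contact_force: [-0.5, -0.1, -0.1]
finger_gap: 0.0002
```

```bash
cat > chk.py <<'E'
from h import *
import sys
from bench import observe, viewer
k=sys.argv[1]
s=observe(); print(s["time"],s["position"],s["contact_force"])
d=viewer.get_image("side"); P=cloud(d)
x,y=P[...,0],P[...,1]
c,sn=np.cos(.1),np.sin(.1); a=(x-.633)*c+(y-.149)*sn; b=-(x-.633)*sn+(y-.149)*c
m=(abs(b)<.02)&(abs(a)<.05)&(P[...,2]>.05)&(P[...,2]<.17)
q=np.polyfit(a[m],P[...,2][m],1); print("hatch z vs x slope angle",-np.arctan(q[0]), "zmax",np.percentile(P[...,2][m],98),m.sum())
im=d["pixels"][:,:,::-1]
cv2.imwrite(f"pics/chk{k}.png",cv2.resize(im[100:330,150:350],(600,690))[:600])
E
python3 chk.py 1
```

```text
5.2 [0.51143842 0.1456959  0.30871444] [-0.48085572 -0.12637344 -0.0691183 ]
hatch z vs x slope angle 0.2701036576693132 zmax 0.13191624748838104 327
```

View pics/chk1.png

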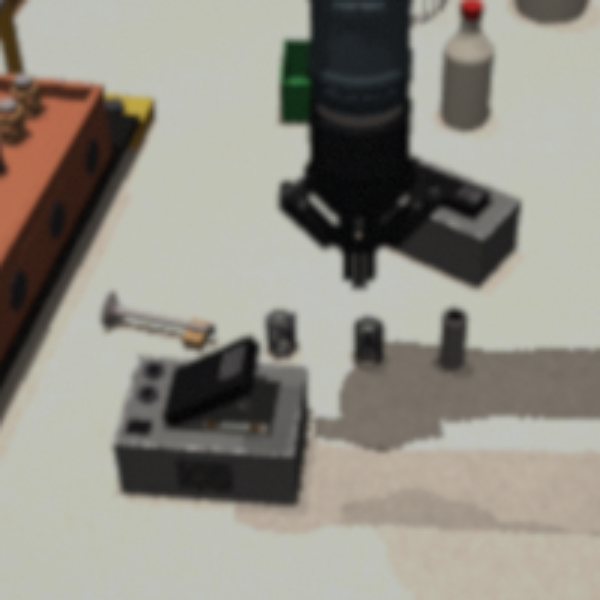

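The hatch stands open at (215,380), its highest point is 0.132 m (0.084 m when shut), and the arm is clear. Next I'll wait about 2 s and re-check.

Request:
send_rows:
  increments:
    - [255, [0, 0, 0], [0, 0, 0]]
    - [255, [0, 0, 0], [0, 0, 0]]
    - [255, [0, 0, 0], [0, 0, 0]]
    - [255, [0, 0, 0], [0, 0, 0]]
    - [255, [0, 0, 0], [0, 0, 0]]
    - [255, [0, 0, 0], [0, 0, 0]]
    - [255, [0, 0, 0], [0, 0, 0]]
    - [255, [0, 0, 0], [0, 0, 0]]
    - [255, [0, 0, 0], [0, 0, 0]]
    - [255, [0, 0, 0], [0, 0, 0]]
    - [255, [0, 0, 0], [0, 0, 0]]
    - [255, [0, 0, 0], [0, 0, 0]]
    - [255, [0, 0, 0], [0, 0, 0]]
    - [255, [0, 0, 0], [0, 0, 0]]
    - [255, [0, 0, 0], [0, 0, 0]]
    - [255, [0, 0, 0], [0, 0, 0]]
    - [255, [0, 0, 0], [0, 0, 0]]
    - [255, [0, 0, 0], [0, 0, 0]]
    - [255, [0, 0, 0], [0, 0, 0]]
    - [255, [0, 0, 0], [0, 0, 0]]

```text
time: 6.92
position: [0.5107, 0.1458, 0.3094]
orientation: [0.704, -0.704, -0.067, 0.067]
contact_force: [-0.3, -0.1, 0.0]
finger_gap: -0.0
```

Request:
send_rows:
  increments:
    - [255, [0, 0, 0], [0, 0, 0]]
    - [255, [0, 0, 0], [0, 0, 0]]
    - [255, [0, 0, 0], [0, 0, 0]]
    - [255, [0, 0, 0], [0, 0, 0]]
    - [255, [0, 0, 0], [0, 0, 0]]
    - [255, [0, 0, 0], [0, 0, 0]]
    - [255, [0, 0, 0], [0, 0, 0]]
    - [255, [0, 0, 0], [0, 0, 0]]
    - [255, [0, 0, 0], [0, 0, 0]]
    - [255, [0, 0, 0], [0, 0, 0]]
    - [255, [0, 0, 0], [0, 0, 0]]
    - [255, [0, 0, 0], [0, 0, 0]]

```text
time: 7.92
position: [0.5107, 0.1457, 0.3094]
orientation: [-0.704, 0.704, 0.067, -0.067]
contact_force: [0.6, 0.5, 0.0]
finger_gap: -0.0003
```

```bash
python3 chk.py 2
```

```text
7.9167 [0.51067153 0.14574877 0.30941678] [0.60135819 0.53494504 0.03024595]
hatch z vs x slope angle 0.31760033424705597 zmax 0.13250121577490007 327
```

View pics/chk2.png

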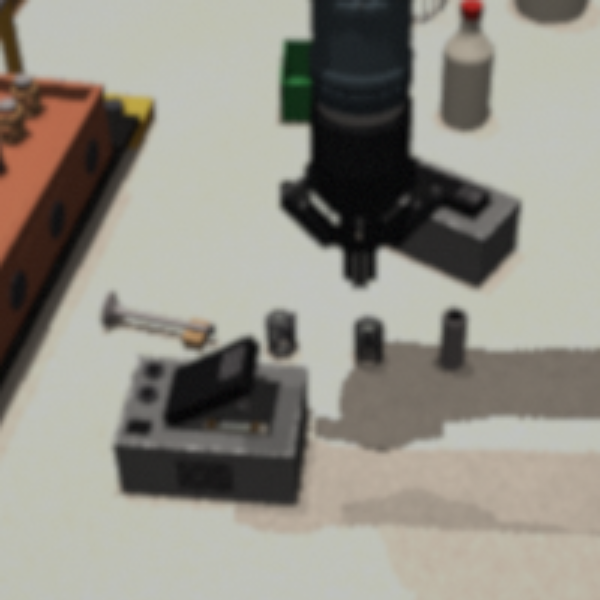

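The hatch looks the same 2.7 s later: open at (215,380), highest point 0.1325 m. The boxes, springs and valve haven't moved in the picture. I'm handing in.

```bash
python3 -c "
from bench import workorder; print(workorder.finish_job())"
```

```text
the job is handed in; nothing more can be done
None
```

I pressed the fuse hatch once with the closed fingertips, about 8 mm down on the ribs. Readings during the press stayed at about 3 N. I then withdrew up and back; the hatch popped open, and I handed the job in at about 8 s.

**Last checks:** two side pictures, 2.7 s apart, show the hatch standing open. Its highest point was at 0.132 m both times, up from 0.084 m when shut, which works out to roughly 0.55–0.6 rad. The arm was clear with contact force at noise level (under 1 N). I saw no movement of the boxes or the nearby things in those pictures. The battery hatch was partly hidden behind the gripper, but the arm never went near it.

**One disagreement:** my slope fit of the hatch gave only 0.27 and then 0.32 rad. I disregarded it because its mask also took in parts of the box, and went by the height and the pictures. The hand-in reported no verdict.

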